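Load the bottle stand and clear out the can that does not belong

ROBOT

A 7-joint arm with a two-finger parallel gripper is mounted at the origin on a cart in front of the work surface, level with it; the furniture and walls round the work are solid. World frame = base frame: x ahead of the robot, y to its left, z up, the work surface at z = 0. Lengths are in m, angles in rad, forces in N, time in s.
With the tool pointing down it reaches from about 0.425 to 0.875 m from the base axis. Payload 4.7 kg.
Tool frame: the origin (TCP) lies where the fingers leave the gripper's body, on its centre line; the fingertips stand 70 mm ahead of it and the grasp point (between the pads) lies 51 mm ahead of it; z points along the fingers, y is the line along which they close (so a half turn about z gives the same grasp; the last joint's range is limited). The gripper opens to 87 mm and grips with 3 to 60 N. Pads are 19 mm wide; open, the fingers measure 117 mm over their backs; the gripper's body (75 mm by 190 mm) begins 51 mm behind the grasp point.
Start: joints at [1.272, 0.321, -0.07, 1.45, 0.023, 1.371, -0.057], TCP at [0.2, -0.618, 0.292] pointing down, gripper open.
Joint ranges: [-2.86, 2.86], [-0.3, 2.09], [-1.38, 1.24], [0.06, 2.45], [-1.56, 4.7], [0.09, 2.05], [-2.69, 2.69]. Speed limits (rad/s): [2.57, 2.57, 3.14, 3.14, 3.14, 3.14, 3.14].

INTERFACE

Orientations are given as a rotation vector (axis times angle).
In Python, from bench import ctrl gives the robot as it stands.
- The arm moves only by the tool drive_tool, never from a script. Its argument "motion" is a list of rows, each a list of 3 entries, a list of its own where there are three numbers: the shift along the tool's x, y, z in cm, then the turn, a rotation vector about the tool's x, y, z in degrees, then the opening, from -1 (shut) to 1 (fully open). In form: [[[x, y, z], [ax, ay, az], claw], ...]. A call has 1 to 12 rows; each row shifts and turns the commanded pose from where the row before left it, along the tool's axes as they then stand; what a row does not reach is not made up. A row lasts 1/8 s, in which the tool goes at most 62.5 mm and 10.7 degrees, less where a joint would pass 70% of its speed; a pose out of reach is approached as far as the arm can. A call with a gripper value outside its range is refused whole. The fingers move at their own pace and stop on an object; "force" is the grip in N (left out, the last holds). Time passes only in rows, so rows that do not move let the fingers close. It gives the time, the measured TCP pose, the force, the opening and the grip force at its end, in the units of the state.
- ctrl.get_state(): the state, without advancing time (a new reading comes with each control period).
- ctrl.get_image(name): name is "scene" or "top" or "wrist"; returns the picture (384x512x3 uint8, red, green, blue); there is no depth.
- ctrl.calibration(name): a dict with "K" (3x3 intrinsics, pixels), "origin" and "attitude" of the camera in the world; the wrist camera has in their place "tool_from_camera" (4x4, takes a point from camera to tool coordinates, whose origin is the TCP and whose axes are the flange's). Camera axes: x right, y up, looking along -z (the intrinsics and any distortion apply to the point x, -y, -z); pixel columns grow to the right and rows downward; lengths in m; the calibration is good to about 2 mm. A picture is of the moment at which its call begins: read the wrist's pose just before it. calibration takes no time and is no camera call.
- ctrl.close_job(): hands the job in; it is judged then, once.
The state is a dict: "time": time; "joint_positions": joint angles; "qd": joint speeds; "joint_torque": joint torques, N m; "position": TCP position; "tool_rot": TCP orientation; "ft_force": force on the tool from outside, world axes, zero at the start; "torque": the same for the moment, N m; "grip_width": opening from 0.0 (shut) to 1.0 (fully open); "grip_force": force on a finger pad.
Only numpy, scipy, OpenCV 4.12 (cv2) and the standard library are available. Lean on these libraries where they do the work, as an engineer would, in place of code of your own. Each camera call takes 0.05 s, during which the arm holds its last target. There are 200 camera calls.

TASK

Load the wooden bottle stand: stand the blue-capped bottle in the pocket with the blue pad, the red-capped bottle in the pocket with the red pad and the brass can in the pocket with the black pad. The white can that now sits on the black pad does not belong there: take it out and stand it on the cork coaster, with its whole foot on the cork. Leave the blue-lidded jar where it is, keep everything upright, and let go of it all.

Things in the scene. Friction and masses are not known exactly. Their poses are not given: they have to be found in the camera images.
- blue_bottle_mid (a point): Tall white bottle with a pointed BLUE cap, loose: diameter 56 mm, 160 mm high in all; straight-sided up to about 105 mm, narrower above; take it high on the straight part (about 100 mm up), so that the hand clears the cap. The point is on its axis half-way up, 80 mm above its foot. Its z axis points up when it stands; it is round, so its yaw does not matter.
- red_bottle_mid (a point): White bottle with a pointed RED cap, loose: diameter 48 mm, 130 mm high in all; straight-sided up to about 80 mm, narrower above; take it about 75 mm up, so that the hand clears the cap. The point is on its axis half-way up, 65 mm above its foot. Its z axis points up when it stands; it is round, so its yaw does not matter.
- brass_can_mid (a point): Brass-coloured can with a black cap, loose: diameter 52 mm to a height of about 75 mm, 105 mm high in all with its narrower cap. The point is on its axis half-way up, 52 mm above its foot. Its z axis points up when it stands; it is round, so its yaw does not matter.
- white_can_mid (a point): White can with a black cap, loose, a look-alike of the brass can in shape: diameter 60 mm to a height of about 68 mm, 85 mm high in all with its narrower cap. It starts in the stand's pocket with the black pad. The point is on its axis half-way up, 42 mm above its foot. Its z axis points up when it stands; it is round, so its yaw does not matter.
- blue_jar_mid (a point): Squat wide white jar with a flat BLUE lid, diameter 69 mm, 77 mm high, standing on the bench; it does not belong in the stand and stays where it is. The point is on its axis half-way up.
- blue_pad_top (a point): A flat blue plastic pad, 76 x 76 x 3 mm, fixed on the floor of one pocket of the stand (any of the three pockets). The point is the centre of its top face, 23 mm below the stand's top face; x and y axes lie along the pocket's sides, as the stand's do.
- red_pad_top (a point): A flat red plastic pad, 76 x 76 x 3 mm, fixed on the floor of one pocket of the stand (any of the three pockets). The point is the centre of its top face, 23 mm below the stand's top face; x and y axes lie along the pocket's sides, as the stand's do.
- black_pad_top (a point): A flat black plastic pad, 76 x 76 x 3 mm, fixed on the floor of one pocket of the stand (any of the three pockets). The point is the centre of its top face, 23 mm below the stand's top face; x and y axes lie along the pocket's sides, as the stand's do. The white can stands on it at the start; the pad's corners show round it.
- coaster_top (a point): Round cork coaster, diameter 110 mm, 4 mm thick, fixed flat on the bench. The point is the centre of its top face.
- stand: Low wooden bottle stand fixed on the bench: 110 mm (its x axis) by 316 mm (its y axis), 34 mm high, with three open square pockets 80 x 80 mm in a row along its y axis, 100 mm from centre to centre, the middle one at the stand's centre; a pocket's floor is 8 mm (its pad's top 11 mm) above the bench. Origin at the centre of the underside, z up.
There are look-alikes about, which are no part of the job. What is shaped like the part that bears red_bottle_mid but turquoise is not meant. Leave any green look-alike of the part that bears white_can_mid alone.

How it is judged:
At the end, for the whole second after the job is handed in: Blue-capped bottle, red-capped bottle and brass can stand upright (0.08 rad), at rest, on the blue, red and black pads, within 26 mm of their centres (anywhere in the pocket) and 6 mm in height; the white can likewise on the coaster; the blue-lidded jar within 20 mm of its start (horizontal distance between blue_bottle_mid and blue_pad_top below 0.026 m and z of blue_bottle_mid in the frame of blue_pad_top between 0.074 and 0.086 m and angle between each of blue_bottle_mid, red_bottle_mid, brass_can_mid, white_can_mid's own z axis and vertical below 0.08 rad and linear speed of each of blue_bottle, red_bottle, brass_can, white_can below 0.02 m/s and horizontal distance between red_bottle_mid and red_pad_top below 0.026 m and z of red_bottle_mid in the frame of red_pad_top between 0.059 and 0.071 m and horizontal distance between brass_can_mid and black_pad_top below 0.026 m and z of brass_can_mid in the frame of black_pad_top between 0.0465 and 0.0585 m and horizontal distance between white_can_mid and coaster_top below 0.026 m and z of white_can_mid in the frame of coaster_top between 0.0365 and 0.0485 m and distance of blue_jar_mid from where it was at the start of the episode below 0.02 m); the robot touches nothing.
It fails at once if a bottle, can or jar is tipped over (more than 0.6 rad) (angle between any of blue_bottle_mid, red_bottle_mid, brass_can_mid, white_can_mid, blue_jar_mid's own z axis and vertical above 0.6 rad).
It fails at once if the blue-lidded jar is moved more than 20 mm (distance of blue_jar_mid from where it was at the start of the episode above 0.02 m).
It also fails if it takes over 112 s, if anything falls off the work surface, if the arm or the gripper's body presses on something with over 40 N, if the wrist force passes 120 N, or if a joint passes its speed limit or range.

## Working session

There is one attempt and no reset: what is moved stays moved. The work goes in short steps, Python scripts to look and compute and a tool call to move; the robot and the scene stay as the last step left them, time stands still between calls to the robot, and variables do not carry over. Pictures are saved under pics/ and viewed, at most 14 in all, crops included, and the job is handed in when it is done.

Besides the shell and the picture viewer there is one more tool, called as name(argument=value, ...) on one line, values as JSON. drive_tool: Moves the arm, as the interface text tells. Its arguments: {"type":"object","properties":{"motion":{"type":"array","items":{"type":"array"}},"force":{"type":"number"}},"required":["motion"]}

```bash
mkdir -p pics
cat > h.py <<'E'
import numpy as np,cv2
from bench import ctrl
def snap(n,f):
    im=ctrl.get_image(n); cv2.imwrite('pics/'+f,im[:,:,::-1]); return im
E
python3 - <<'E'
from h import *
s=ctrl.get_state(); print(s)
for n in("scene","top","wrist"):
    snap(n,n+'0.png'); print(n,ctrl.calibration(n))
E
```

```text
{'time': 0.0, 'joint_positions': array([ 1.27211266,  0.32183054, -0.07010422,  1.45169401,  0.02262972,
        1.37078797, -0.0568818 ]), 'qd': array([-3.81077428e-05,  2.30857758e-04, -1.89007087e-03, -1.23945800e-03,
       -8.70243645e-04, -4.12366074e-04, -1.73613952e-04]), 'joint_torque': array([-5.96306927e-04, -4.91287279e+01, -4.04296154e-01, -3.12527132e+01,
       -6.40406460e-02,  4.37662506e-02,  1.70614076e-04]), 'position': array([ 0.1998411 , -0.61806955,  0.29114711]), 'tool_rot': array([-3.10137062e+00, -4.89139452e-01,  6.60466415e-04]), 'ft_force': array([-0.68092993,  0.75647214,  0.01287824]), 'torque': array([ 0.0297779 , -0.0133433 ,  0.03191841]), 'grip_force': 0.0, 'grip_width': 1.0001216275445914}
scene {'K': array([[430.79994413,   0.        , 256.89462364],
       [  0.        , 430.79994413, 187.1107786 ],
       [  0.        ,   0.        ,   1.        ]]), 'origin': array([-0.40051295,  0.57341614,  0.5338698 ]), 'attitude': array([ 0.71668555, -1.19225893, -1.82221893])}
top {'K': array([[392.71324832,   0.        , 257.61519958],
       [  0.        , 392.71324832, 189.06250487],
       [  0.        ,   0.        ,   1.        ]]), 'origin': array([0.31729944, 0.05155333, 1.18618982]), 'attitude': array([ 0.14244916, -0.14750552, -1.59133491])}
wrist {'K': array([[288.77533098,   0.        , 256.37367007],
       [  0.        , 288.77533098, 193.48033457],
       [  0.        ,   0.        ,   1.        ]]), 'tool_from_camera': array([[-2.73532107e-04,  9.61923555e-01,  2.73318493e-01,
         7.42058565e-02],
       [ 9.99999418e-01, -2.22288298e-05,  1.07901364e-03,
        -1.09460132e-04],
       [ 1.04400419e-03,  2.73318629e-01, -9.61922989e-01,
        -9.18189513e-02],
       [ 0.00000000e+00,  0.00000000e+00,  0.00000000e+00,
         1.00000000e+00]])}
```

View pics/top0.png

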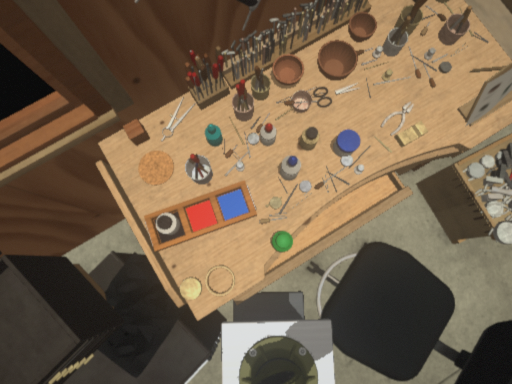

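View pics/scene0.png

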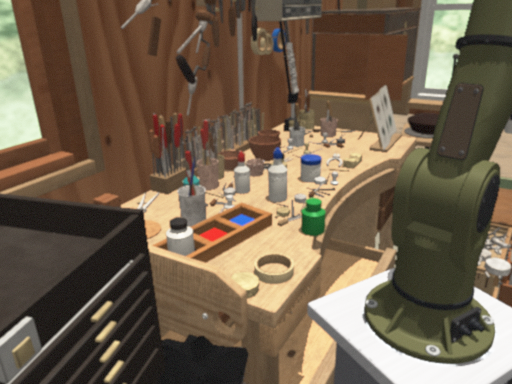

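Run:
```python
from h import *
a=cv2.imread('pics/top0.png')[110:260,125:375]; b=cv2.imread('pics/scene0.png')[135:285,130:340]
cv2.imwrite('pics/c0.png',cv2.resize(a,(800,480),interpolation=cv2.INTER_CUBIC))
cv2.imwrite('pics/c1.png',cv2.resize(b,(798,570),interpolation=cv2.INTER_CUBIC))
```

```text
(no output)
```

View pics/c0.png

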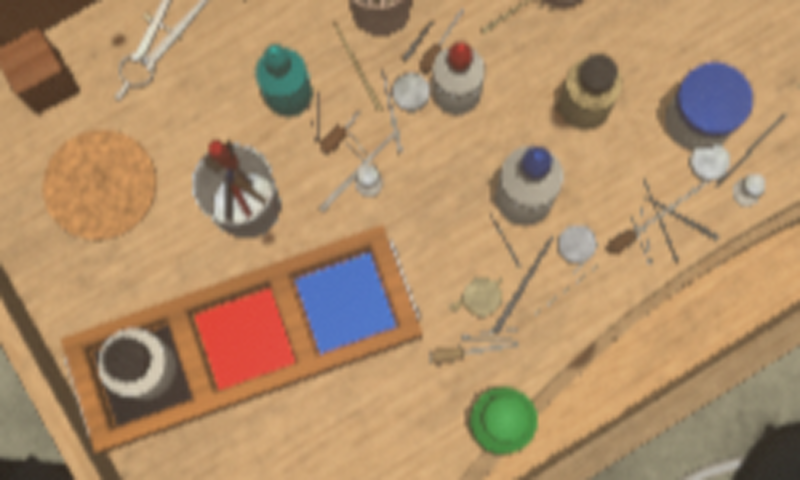

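View pics/c1.png

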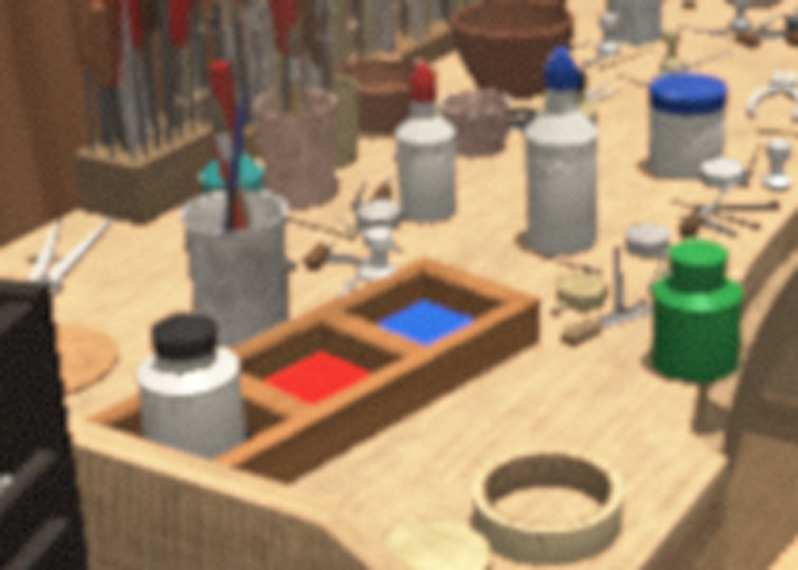

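Top picture: blue bottle at px (290,166), red bottle (268,132), brass can (310,137), white can (167,222), pads red (201,214), blue (233,204), black (168,226), coaster (156,167). Confusables: turquoise bottle (213,133) for red, green can (282,241) for the white can, jar (348,141) for blue bottle, tool cup (199,168). The crops confirm each choice.

```bash
cat >> h.py <<'E'
from scipy.spatial.transform import Rotation as R
C={n:ctrl.calibration(n) for n in("scene","top","wrist")}
def ray(n,uv,pose=None):
    c=C[n];K=c['K'];d=np.array([(uv[0]-K[0,2])/K[0,0],-(uv[1]-K[1,2])/K[1,1],-1.])
    if n=='wrist':
        p,r=pose;T=c['tool_from_camera'];M=R.from_rotvec(r).as_matrix()
        return M@T[:3,3]+p,M@T[:3,:3]@d
    return c['origin'],R.from_rotvec(c['attitude']).as_matrix()@d
def atz(n,uv,z,pose=None):
    o,d=ray(n,uv,pose);return o+d*(z-o[2])/d[2]
def tri(*rs):
    A=0;b=0
    for o,d in rs:
        d=d/np.linalg.norm(d);P=np.eye(3)-np.outer(d,d);A=A+P;b=b+P@o
    return np.linalg.solve(A,b)
E
python3 - <<'E'
from h import *
np.set_printoptions(precision=4,suppress=True)
t=lambda u,v:(125+(u-1.1)/3.2,110+(v-1.1)/3.2)
s=lambda u,v:(130+(u-1.4)/3.8,135+(v-1.4)/3.8)
print('attR',R.from_rotvec(C['top']['attitude']).as_matrix())
for n,a,b,z in[('blue',(537,160),(560,70),.15),('red',(460,55),(423,82),.12),('white',(128,357),(185,330),.096)]:
    print(n,atz('top',t(*a),z),tri(ray('top',t(*a)),ray('scene',s(*b))))
print('brass',atz('top',t(600,73),.105)); print('coaster',atz('top',t(100,185),.004))
print('jar',atz('top',t(714,98),.077)); print('cup',atz('top',t(233,180),.1),atz('top',t(240,205),.05));print('green',atz('top',t(505,410),.085))
print('turq',atz('top',t(276,55),.13))
k=np.array([atz('top',t(*c),.034) for c in[(63,340),(383,228),(420,333),(97,450)]]);print(k,k.mean(0))
im=cv2.imread('pics/top0.png').astype(int)
for n,m in(('red',(im[...,2]>150)&(im[...,1]<80)),('blue',(im[...,0]>130)&(im[...,2]<90)&(im[...,1]<130))):
    m[:185]=0;m[235:]=0;m[:,:180]=0;m[:,260:]=0
    y,x=np.nonzero(m);print(n,len(x),atz('top',(x.mean(),y.mean()),.011), tri(ray('top',(x.mean(),y.mean()))
     ,ray('scene',s(*((318,376) if n=='red' else (428,321))))))
st=ctrl.get_state();print(R.from_rotvec(st['tool_rot']).as_matrix())
E
```

```text
attR [[-0.0255  0.9828 -0.1829]
 [-0.9997 -0.025   0.0055]
 [ 0.0009  0.183   0.9831]]
blue [ 0.5891 -0.0512  0.15  ] [ 0.5903 -0.0521  0.1444]
red [0.6949 0.0103 0.12  ] [0.6958 0.0097 0.1167]
white [0.4358 0.3062 0.096 ] [0.436  0.3068 0.0926]
brass [ 0.6801 -0.1157  0.105 ]
coaster [0.6131 0.3577 0.004 ]
jar [ 0.6628 -0.2235  0.077 ]
cup [0.5907 0.2148 0.1   ] [0.5793 0.2157 0.05  ]
green [ 0.3823 -0.0204  0.085 ]
turq [0.6955 0.1727 0.13  ]
[[0.4597 0.3807 0.034 ]
 [0.5575 0.0842 0.034 ]
 [0.4578 0.052  0.034 ]
 [0.3587 0.3472 0.034 ]] [0.4584 0.216  0.034 ]
red 584 [0.4605 0.2179 0.011 ] [0.4587 0.2156 0.0242]
blue 535 [0.4917 0.122  0.011 ] [0.4891 0.1202 0.0244]
[[ 0.9515  0.3078 -0.0005]
 [ 0.3078 -0.9515  0.0014]
 [-0.0001 -0.0015 -1.    ]]
```

drive_tool(motion=[[[4.6,-2.9,0],[0,0,0],1],[[4.6,-2.9,0],[0,0,0],1],[[4.6,-2.9,0],[0,0,0],1],[[4.6,-2.9,0],[0,0,0],1],[[4.6,-2.9,0],[0,0,0],1],[[4.6,-2.9,0],[0,0,0],1],[[4.6,-2.9,0],[0,0,0],1],[[4.6,-2.9,0],[0,0,0],1],[[4.6,-2.9,0],[0,0,0],1],[[4.6,-2.9,0],[0,0,0],1],[[0,0,0],[0,0,0],1],[[0,0,0],[0,0,0],1]], force=20)

```text
time: 1.65
position: [0.5481, -0.2014, 0.2918]
tool_rot: [3.103, 0.489, -0.002]
ft_force: [0.1, 0.9, 0.5]
grip_width: 0.999
grip_force: 0.0
```

Run:
```python
from h import *
s=ctrl.get_state(); print(s['position'].tolist(),s['tool_rot'].tolist(),s['joint_positions'].round(2)); snap('wrist','w1.png')
```

```text
[0.5480516484695163, -0.2014179831201489, 0.2918016526130701] [3.102952579400659, 0.4894558636661221, -0.001905067757880697] [ 0.69  0.21 -0.44  1.61  0.09  1.34 -1.02]
```

View pics/w1.png

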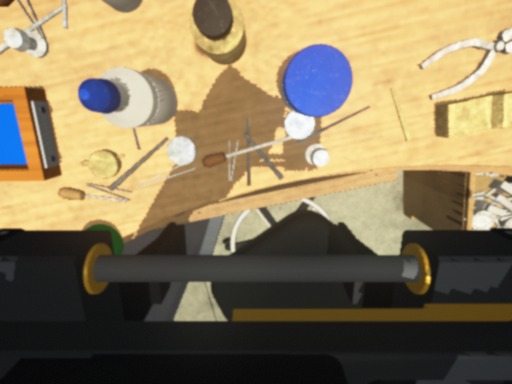

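Wrist picture: blue cap tip about (97,95), brass can cap (212,17), jar lid (318,80); all as expected.

Run:
```python
from h import *
np.set_printoptions(precision=4,suppress=True)
P=(np.array([.54805,-.20142,.2918]),np.array([3.10295,.48946,-.0019]))
t=lambda u,v:(125+(u-1.1)/3.2,110+(v-1.1)/3.2)
for n,w,a in[('blue',(95,95),(537,160)),('brass',(211,15),(600,73)),('jar',(318,80),(714,98))]:
    print(n,tri(ray('wrist',w,P),ray('top',t(*a))))
s=lambda u,v:(130+(u-1.4)/3.8,135+(v-1.4)/3.8)
print('tooltip',tri(ray('top',t(217,148)),ray('scene',s(220,66))))
```

```text
blue [ 0.5911 -0.0522  0.1414]
brass [ 0.6822 -0.1163  0.1003]
jar [ 0.6696 -0.2301  0.0538]
tooltip [0.5938 0.2135 0.1953]
```

drive_tool(motion=[[[0.5,-5,0],[0,0,0],1],[[0.5,-5,0],[0,0,0],1],[[0.5,-5,0],[0,0,0],1],[[0.5,-5,0],[0,0,0],1],[[0.5,-5,0],[0,0,0],1],[[0.5,-5,0],[0,0,0],1],[[0.5,-5,0],[0,0,0],1],[[0,-5,0],[0,0,0],1],[[-3,-5,0],[0,0,0],1],[[-4,-5,0],[0,0,0],1],[[0,0,0],[0,0,0],1],[[0,0,0],[0,0,0],1]])

```text
time: 3.2
position: [0.3635, 0.2615, 0.2924]
tool_rot: [3.102, 0.485, 0.002]
ft_force: [0.8, -0.8, -0.4]
grip_width: 1.003
grip_force: 0.0
```

Run:
```python
from h import *
s=ctrl.get_state(); print(s['position'].tolist(),s['tool_rot'].tolist(),s['joint_positions'].round(2)); snap('wrist','w2.png')
```

```text
[0.3635234384072526, 0.26153415716112655, 0.2924217178359958] [3.1024199107814354, 0.48504457791845895, 0.0021535581648037616] [ 0.25 -0.13 -0.86  1.9  -0.1   1.33 -1.84]
```

View pics/w2.png

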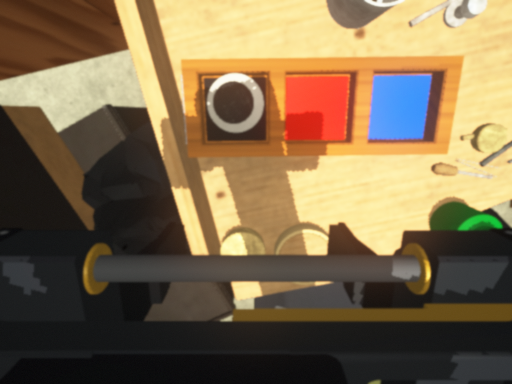

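The wrist view shows the white can cap at (235,101) in the black pocket (207–267, 80–141), the red pad centred at (317,107) and the blue at (401,107).

Run:
```python
from h import *
np.set_printoptions(precision=4,suppress=True)
p=np.array([.36352,.26153,.29242]);r=np.array([3.10242,.48504,.00215]);P=(p,r)
for n,w,z in[('white',(235,101),.096),('red',(317,107),.011),('blue',(402,107),.011),('black',(236,108),.011)]:print(n,atz('wrist',w,z,P))
t=lambda u,v:(125+(u-1.1)/3.2,110+(v-1.1)/3.2)
print(tri(ray('wrist',(235,101),P),ray('top',t(128,357))))
k=np.array([atz('wrist',c,.034,P) for c in[(182,60),(463,56),(461,154),(190,157)]]);print(k,k.mean(0))
M=R.from_rotvec(r).as_matrix();w=np.array([.436,.307,.110]);print('tool shift cm',M.T@(w-p)*100)
```

```text
white [0.4373 0.3066 0.096 ]
red [0.4624 0.2144 0.011 ]
blue [0.4945 0.1141 0.011 ]
black [0.4307 0.3096 0.011 ]
[0.4369 0.3074 0.0897]
[[0.4617 0.3801 0.034 ]
 [0.5609 0.0836 0.034 ]
 [0.4629 0.0325 0.034 ]
 [0.359  0.345  0.034 ]] [0.4611 0.2103 0.034 ]
tool shift cm [ 8.2695 -2.1484 18.2477]
```

drive_tool(motion=[[[4.2,-1,3],[0,0,0],1],[[4.1,-1.1,3],[0,0,0],1],[[0,0,4],[0,0,0],1],[[0,0,4],[0,0,0],1],[[0,0,3],[0,0,0],1],[[0,0,1.2],[0,0,0],1],[[0,0,0],[0,0,0],1],[[0,0,0],[0,0,0],-1],[[0,0,0],[0,0,0],-1],[[0,0,0],[0,0,0],-1],[[0,0,0],[0,0,0],-1],[[0,0,0],[0,0,0],-1]], force=20)

```text
time: 4.75
position: [0.4354, 0.3087, 0.1108]
tool_rot: [3.103, 0.489, 0.001]
ft_force: [-0.3, -1.1, 4.1]
grip_width: 0.684
grip_force: 20.0
```

drive_tool(motion=[[[0,0,-3],[0,0,0],-1],[[0,0,-4],[0,0,0],-1],[[0,0,-1],[0,0,-10],-1],[[0,0,0],[0,0,-10],-1],[[0,0,0],[0,0,-10],-1],[[0,0,0],[0,0,-10],-1],[[3.4,3.1,0],[0,0,0],-1],[[3.4,3.1,0],[0,0,0],-1],[[3.4,3.1,0],[0,0,0],-1],[[3.4,3.1,0],[0,0,0],-1],[[0,0,0],[0,0,0],-1],[[0,0,0],[0,0,0],-1]])

```text
time: 6.25
position: [0.6112, 0.3583, 0.1892]
tool_rot: [-2.747, -1.522, 0.004]
ft_force: [-0.1, -0.3, -0.9]
grip_width: 0.686
grip_force: 20.0
```

Run:
```python
from h import *
s=ctrl.get_state();p=s['position'];M=R.from_rotvec(s['tool_rot']).as_matrix();print(p,s['joint_positions'].round(2),s['grip_width'])
# heights: TCP.z - grip offset (pick .1108 with foot .011) -> place foot at .004
print(M.T@(np.array([.6135,.3575,.1045])-p)*100)
im=snap('wrist','w3.png');im=snap('top','t3.png')
a=cv2.imread('pics/w3.png');b=cv2.resize(cv2.imread('pics/t3.png')[110:260,100:300],(512,384))
cv2.imwrite('pics/m3.png',cv2.resize(np.hstack([a,b]),(800,300)))
```

```text
[0.61116508 0.35832325 0.18919427] [ 0.02  0.67 -0.89  1.38  0.52  1.33 -1.45] 0.6862256799275879
[0.0667385  0.25781045 8.46885922]
```

View pics/m3.png

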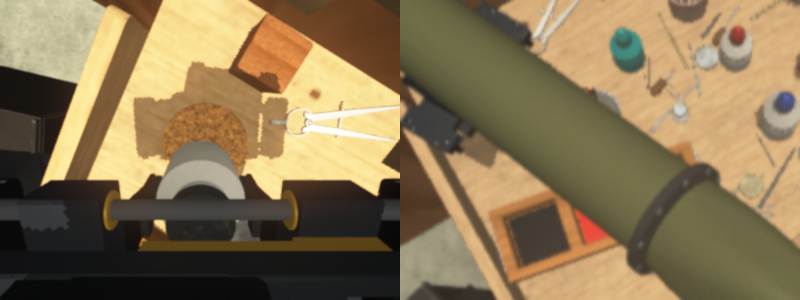

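Wrist view (left): can held over the cork coaster, whose far edge is at full-scale (262,131); the stand's black pad is now free.

Run:
```python
from h import *
P=(np.array([.61117,.35832,.18919]),np.array([-2.747,-1.522,.004]))
M=R.from_rotvec(P[1]).as_matrix()
im=cv2.imread('pics/w3.png')
q=[atz('wrist',(u/.78125,v/.78125),.004,P)[:2] for u,v in[(163,137),(168,122),(184,107),(205,102),(226,108),(241,122),(247,137)]]
q=np.array(q);A=np.c_[2*q,np.ones(len(q))];c=np.linalg.lstsq(A,(q**2).sum(1),rcond=None)[0];print(c[:2],np.sqrt(c[2]+c[0]**2+c[1]**2))
```

```text
[0.61651206 0.35873709] 0.05379499637339152
```

drive_tool(motion=[[[0,0.2,3],[0,0,0],-1],[[0,0,3],[0,0,0],-1],[[0,0,1.4],[0,0,0],-1],[[0,0,0],[0,0,0],-1]])

```text
time: 6.85
position: [0.6133, 0.3566, 0.1157]
tool_rot: [2.748, 1.522, -0.002]
ft_force: [0.7, 0.3, -0.8]
grip_width: 0.682
grip_force: 20.0
```

drive_tool(motion=[[[0.2,0,0.9],[0,0,0],-1],[[0,0,0.3],[0,0,0],-1],[[0,0,0],[0,0,0],-1]])

```text
time: 7.22
position: [0.6151, 0.3587, 0.1043]
tool_rot: [2.749, 1.521, 0.0]
ft_force: [-0.5, -0.1, -2.2]
grip_width: 0.683
grip_force: 20.0
```

drive_tool(motion=[[[0,0,0.2],[0,0,0],-1],[[0,0,0],[0,0,0],-1]])

```text
time: 7.48
position: [0.6153, 0.3589, 0.1038]
tool_rot: [2.748, 1.521, 0.001]
ft_force: [-2.1, -1.8, 4.7]
grip_width: 0.684
grip_force: 20.0
```

drive_tool(motion=[[[0,0,0],[0,0,0],1],[[0,0,0],[0,0,0],1],[[0,0,0],[0,0,0],1],[[0,0,0],[0,0,0],1],[[0,0,-2],[0,0,0],1],[[0,0,-4],[0,0,0],1],[[0,0,-5],[0,0,0],1],[[0,0,-5],[0,0,0],1],[[0,0,-4],[0,0,0],1],[[0,0,0],[0,0,10],1],[[0,0,0],[0,0,10],1],[[0,0,0],[0,0,10],1]])

```text
time: 8.98
position: [0.6149, 0.359, 0.3041]
tool_rot: [-3.05, -0.75, -0.003]
ft_force: [0.6, 0.3, -0.4]
grip_width: 0.998
grip_force: 0.0
```

drive_tool(motion=[[[0,0,0],[0,0,9.6],1],[[-1.8,4.8,0],[0,0,0],1],[[-1.8,4.8,0],[0,0,0],1],[[-1.8,4.8,0],[0,0,0],1],[[-1.8,4.8,0],[0,0,0],1],[[-1.8,4.8,0],[0,0,0],1],[[-1.8,4.8,0],[0,0,0],1],[[-1.8,4.8,0],[0,0,0],1],[[1.4,4.5,0],[0,0,0],1],[[1.4,4.5,0],[0,0,0],1],[[1.4,4.5,0],[0,0,0],1],[[0,0,0],[0,0,0],1]])

```text
time: 10.48
position: [0.6844, -0.1198, 0.3023]
tool_rot: [3.102, 0.49, 0.001]
ft_force: [-0.6, 0.5, 0.7]
grip_width: 0.999
grip_force: 0.0
```

Run:
```python
from h import *
s=ctrl.get_state();p=s['position'];M=R.from_rotvec(s['tool_rot']).as_matrix();print(p,s['joint_positions'].round(2),s['grip_width'])
print(M.T@(np.array([.682,-.116,.113])-p)*100)
a=snap('top','t4.png')[110:260,125:375];cv2.imwrite('pics/t4c.png',cv2.resize(a[:,:,::-1],(800,480),interpolation=cv2.INTER_CUBIC))
```

```text
[ 0.68441468 -0.11978999  0.30226782] [ 0.6   0.5  -0.69  1.29  0.31  1.46 -1.32] 0.9990048577668982
[-0.11598363 -0.45912114 18.92619335]
```

View pics/t4c.png

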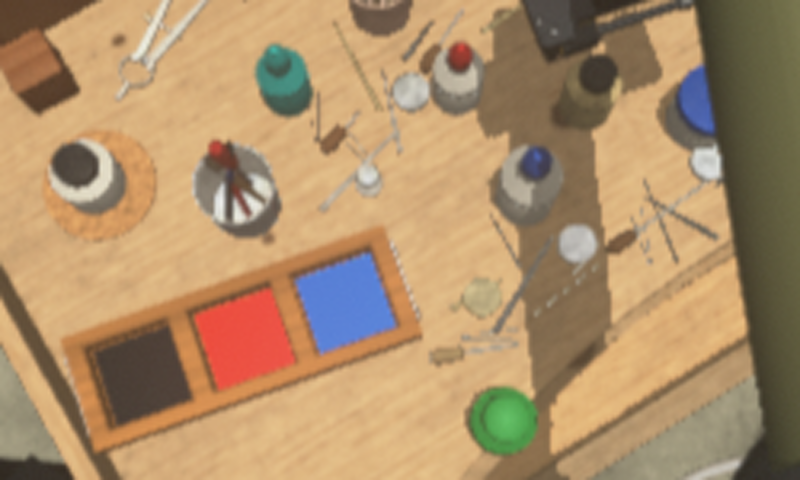

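White can stands on the coaster; brass cap now at crop (598,73), unchanged. Going down on the brass can.

drive_tool(motion=[[[-0.1,-0.45,4],[0,0,0],1],[[0,0,5],[0,0,0],1],[[0,0,5],[0,0,0],1],[[0,0,3.5],[0,0,0],1],[[0,0,1.4],[0,0,0],1],[[0,0,0],[0,0,0],1],[[0,0,0],[0,0,0],-1],[[0,0,0],[0,0,0],-1],[[0,0,0],[0,0,0],-1],[[0,0,0],[0,0,0],-1],[[0,0,0],[0,0,0],-1]], force=20)

```text
time: 11.9
position: [0.6817, -0.1122, 0.1141]
tool_rot: [3.1, 0.498, 0.002]
ft_force: [0.4, -3.1, 2.0]
grip_width: 0.6
grip_force: 20.0
```

drive_tool(motion=[[[0,0,-3],[0,0,0],-1],[[0,0,-5],[0,0,0],-1],[[0,0,-5.5],[0,0,0],-1],[[0,0,-5.5],[0,0,0],-1],[[0,0,0],[0,0,0],-1]])

```text
time: 12.52
position: [0.6828, -0.1095, 0.3086]
tool_rot: [3.1, 0.501, 0.013]
ft_force: [0.2, -0.5, -1.9]
grip_width: 0.593
grip_force: 20.0
```

drive_tool(motion=[[[-1.1,-4.8,0],[0,0,0],-1],[[-1.1,-4.8,0],[0,0,0],-1],[[-1.1,-4.8,0],[0,0,0],-1],[[-1.1,-4.8,0],[0,0,0],-1],[[-1.1,-4.8,0],[0,0,0],-1],[[-1.1,-4.8,0],[0,0,0],-1],[[-1.1,-4.8,0],[0,0,0],-1],[[-1.1,-4.8,0],[0,0,0],-1],[[-1.1,-4.8,0],[0,0,0],-1],[[-1.1,-4.8,0],[0,0,0],-1],[[0,0,0],[0,0,0],-1],[[0,0,0],[0,0,0],-1]])

```text
time: 14.02
position: [0.4253, 0.3095, 0.3019]
tool_rot: [3.1, 0.501, -0.003]
ft_force: [0.2, -0.2, -2.0]
grip_width: 0.592
grip_force: 20.0
```

Run:
```python
from h import *
s=ctrl.get_state();p=s['position'];M=R.from_rotvec(s['tool_rot']).as_matrix();print(p,s['tool_rot'],s['grip_width'])
print(M.T@(np.array([.429,.310,.125])-p)*100)
```

```text
[0.42530691 0.30950234 0.30187127] [ 3.10023391  0.50061173 -0.00346582] 0.5922415756559704
[ 0.40812254  0.05429485 17.68626114]
```

drive_tool(motion=[[[0.4,0,4.5],[0,0,0],-1],[[0,0,5],[0,0,0],-1],[[0,0,4.5],[0,0,0],-1],[[0,0,2.8],[0,0,0],-1],[[0,0,0.6],[0,0,0],-1],[[0,0,0],[0,0,0],-1],[[0,0,0.3],[0,0,0],-1],[[0,0,0],[0,0,0],-1]])

```text
time: 15.02
position: [0.43, 0.3116, 0.127]
tool_rot: [-3.102, -0.5, -0.002]
ft_force: [0.1, 0.1, -2.0]
grip_width: 0.591
grip_force: 20.0
```

drive_tool(motion=[[[0,0,0.2],[0,0,0],-1],[[0,0,0],[0,0,0],-1]])

```text
time: 15.28
position: [0.43, 0.3117, 0.125]
tool_rot: [3.101, 0.5, 0.002]
ft_force: [-0.1, -0.5, 2.9]
grip_width: 0.588
grip_force: 20.0
```

drive_tool(motion=[[[0,0,0],[0,0,0],1],[[0,0,0],[0,0,0],1],[[0,0,0],[0,0,0],1],[[0,0,0],[0,0,0],1],[[0,0,-2],[0,0,0],1],[[0,0,-4],[0,0,0],1],[[0,0,-6],[0,0,0],1],[[0,0,-6],[0,0,0],1],[[0,0,0],[0,0,0],1]])

```text
time: 16.4
position: [0.431, 0.3138, 0.3105]
tool_rot: [-3.099, -0.501, -0.016]
ft_force: [-0.2, 0.2, -0.1]
grip_width: 0.999
grip_force: 0.0
```

drive_tool(motion=[[[2,4.6,0],[0,0,0],1],[[2,4.6,0],[0,0,0],1],[[2,4.6,0],[0,0,0],1],[[2,4.6,0],[0,0,0],1],[[2,4.6,0],[0,0,0],1],[[2,4.6,0],[0,0,0],1],[[2,4.6,0],[0,0,0],1],[[1.7,4.8,0],[0,0,0],1],[[0,0,0],[0,0,0],1],[[0,0,0],[0,0,0],1]])

```text
time: 17.65
position: [0.6945, 0.0103, 0.304]
tool_rot: [-3.1, -0.501, 0.001]
ft_force: [-0.9, 0.9, -1.5]
grip_width: 0.998
grip_force: 0.0
```

Run:
```python
from h import *
s=ctrl.get_state();p=s['position'];M=R.from_rotvec(s['tool_rot']).as_matrix();print(p,s['tool_rot'],s['grip_width'])
print(M.T@(np.array([.695,.010,.134])-p)*100)
a=snap('top','t5.png')[110:260,125:375];cv2.imwrite('pics/t5c.png',cv2.resize(a[:,:,::-1],(800,480),interpolation=cv2.INTER_CUBIC))
```

```text
[0.69446245 0.01032818 0.30397671] [-3.09980324e+00 -5.00913912e-01  1.32996102e-03] 0.9978315755713727
[ 0.05061991  0.07684219 16.997539  ]
```

View pics/t5c.png

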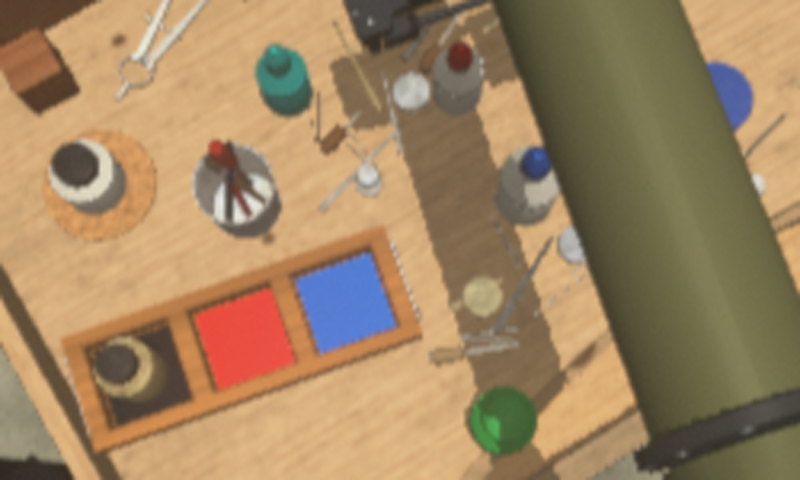

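drive_tool(motion=[[[0,0,4.5],[0,0,0],1],[[0,0,5],[0,0,0],1],[[0,0,4.5],[0,0,0],1],[[0,0,2.5],[0,0,0],1],[[0,0,0.5],[0,0,0],1],[[0,0,0],[0,0,0],1],[[0,0,0],[0,0,0],-1],[[0,0,0],[0,0,0],-1],[[0,0,0],[0,0,0],-1],[[0,0,0],[0,0,0],-1],[[0,0,0],[0,0,0],-1]], force=20)

```text
time: 19.08
position: [0.6951, 0.009, 0.1344]
tool_rot: [3.101, 0.499, 0.001]
ft_force: [0.3, -0.9, 0.8]
grip_width: 0.544
grip_force: 19.9
```

drive_tool(motion=[[[0,0,-2],[0,0,0],-1],[[0,0,-3.5],[0,0,0],-1],[[0,0,-4],[0,0,0],-1],[[0,0,-4],[0,0,0],-1],[[-4,-2.4,0],[0,0,0],-1],[[-4,-2.4,0],[0,0,0],-1],[[-3.8,-2.4,0],[0,0,0],-1],[[-1,-4.9,0],[0,0,0],-1],[[-1,-4.9,0],[0,0,0],-1],[[-1,-4.9,0],[0,0,0],-1],[[-1,-4.9,0],[0,0,0],-1],[[0,0,0],[0,0,0],-1]])

```text
time: 20.58
position: [0.4575, 0.2196, 0.2706]
tool_rot: [-3.099, -0.515, -0.002]
ft_force: [0.9, -0.7, -2.3]
grip_width: 0.547
grip_force: 19.9
```

Run:
```python
from h import *
s=ctrl.get_state();p=s['position'];M=R.from_rotvec(s['tool_rot']).as_matrix();print(p,s['tool_rot'],s['grip_width'])
print(M.T@(np.array([.461,.215,.1455])-p)*100)
snap('scene','s6.png'); a=cv2.imread('pics/s6.png')[80:300,80:360];cv2.imwrite('pics/s6c.png',cv2.resize(a,(700,550)))
```

```text
[0.4575326  0.21961748 0.27058231] [-3.09874338e+00 -5.14995744e-01 -2.05071486e-03] 0.5473981208653855
[ 0.16192613  0.55066319 12.50839014]
```

View pics/s6c.png

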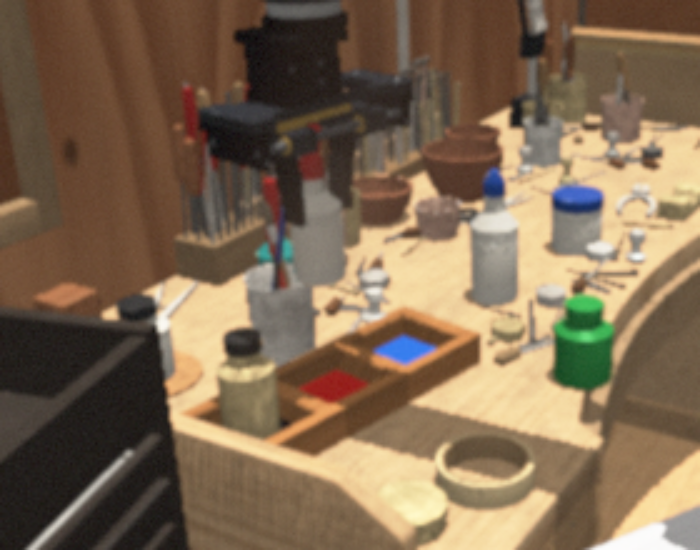

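The scene view shows the red bottle hanging upright above the red pad (335,385 in the crop); brass and white cans standing upright.

drive_tool(motion=[[[0.2,0.5,3.5],[0,0,0],-1],[[0,0,4],[0,0,0],-1],[[0,0,3.3],[0,0,0],-1],[[0,0,1.2],[0,0,0],-1],[[0,0,0.3],[0,0,0],-1],[[0,0,0],[0,0,0],-1],[[0,0,0],[0,0,0],-1]])

```text
time: 21.5
position: [0.4649, 0.2104, 0.1474]
tool_rot: [3.101, 0.5, 0.003]
ft_force: [-0.3, 0.2, -2.8]
grip_width: 0.548
grip_force: 19.9
```

drive_tool(motion=[[[-0.2,-0.5,0.2],[0,0,0],-1],[[0,0,0],[0,0,0],-1],[[0,0,0],[0,0,0],-1]])

```text
time: 21.88
position: [0.4617, 0.2142, 0.1452]
tool_rot: [3.101, 0.5, 0.004]
ft_force: [1.9, -3.4, 6.0]
grip_width: 0.548
grip_force: 20.0
```

drive_tool(motion=[[[0,0,0],[0,0,0],1],[[0,0,0],[0,0,0],1],[[0,0,0],[0,0,0],1],[[0,0,0],[0,0,0],1],[[0,0,-2],[0,0,0],1],[[0,0,-4],[0,0,0],1],[[0,0,-5],[0,0,0],1],[[0,0,-5],[0,0,0],1],[[0,0,0],[0,0,0],1]])

```text
time: 23.0
position: [0.4623, 0.216, 0.3095]
tool_rot: [-3.101, -0.501, -0.014]
ft_force: [0.6, -0.1, 0.7]
grip_width: 1.0
grip_force: 0.0
```

drive_tool(motion=[[[0.55,4.2,0],[0,0,0],1],[[0.55,4.2,0],[0,0,0],1],[[0.55,4.2,0],[0,0,0],1],[[0.55,4.2,0],[0,0,0],1],[[0.55,4.2,0],[0,0,0],1],[[0.55,4.2,0],[0,0,0],1],[[0.55,4.2,0],[0,0,0],1],[[0,0,0],[0,0,0],1],[[0,0,0],[0,0,0],1]])

```text
time: 24.12
position: [0.5893, -0.0518, 0.3041]
tool_rot: [-3.1, -0.501, 0.001]
ft_force: [0.2, 0.6, -0.2]
grip_width: 1.003
grip_force: 0.0
```

Run:
```python
from h import *
s=ctrl.get_state();p=s['position'];M=R.from_rotvec(s['tool_rot']).as_matrix();print(p,s['tool_rot'],s['grip_width'])
print(M.T@(np.array([.5905,-.052,.164])-p)*100)
a=snap('top','t7.png')[110:260,125:375];cv2.imwrite('pics/t7c.png',cv2.resize(a[:,:,::-1],(800,480),interpolation=cv2.INTER_CUBIC))
```

```text
[ 0.58926012 -0.051798    0.30408318] [-3.10001279e+00 -5.01087628e-01  9.12769757e-04] 1.0025849780824077
[ 0.11634725  0.07810267 14.00817994]
```

View pics/t7c.png

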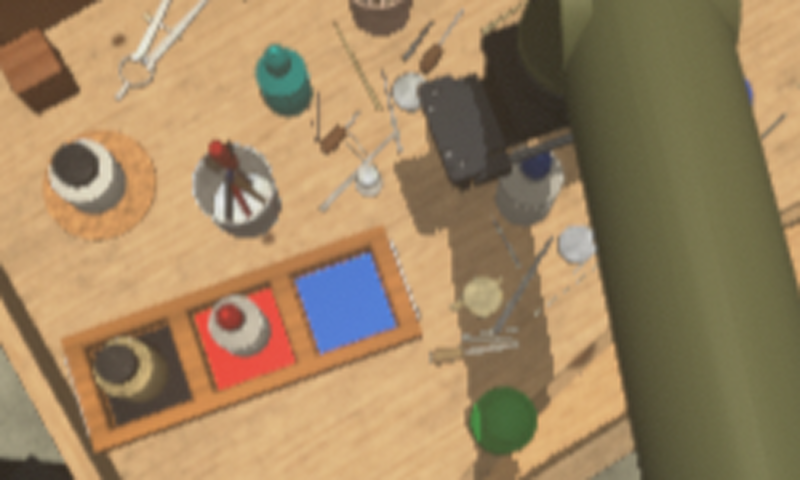

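The red bottle now stands in the red pocket (crop 240,325). Next, the blue bottle.

drive_tool(motion=[[[0.1,0.1,4],[0,0,0],1],[[0,0,4.5],[0,0,0],1],[[0,0,3.5],[0,0,0],1],[[0,0,1.5],[0,0,0],1],[[0,0,0.4],[0,0,0],1],[[0,0,0],[0,0,0],1],[[0,0,0],[0,0,0],-1],[[0,0,0],[0,0,0],-1],[[0,0,0],[0,0,0],-1],[[0,0,0],[0,0,0],-1],[[0,0,0],[0,0,0],-1]], force=25)

```text
time: 25.55
position: [0.591, -0.0535, 0.1654]
tool_rot: [3.101, 0.5, 0.0]
ft_force: [0.3, -0.1, 0.3]
grip_width: 0.635
grip_force: 25.0
```

drive_tool(motion=[[[0,0,-2],[0,0,0],-1],[[0,0,-4],[0,0,0],-1],[[0,0,-4],[0,0,0],-1],[[-0.8,-3.9,0],[0,0,0],-1],[[-0.8,-3.9,0],[0,0,0],-1],[[-0.8,-3.9,0],[0,0,0],-1],[[-0.8,-3.9,0],[0,0,0],-1],[[-0.8,-3.9,0],[0,0,0],-1],[[0,0,0],[0,0,0],-1],[[0,0,0],[0,0,0],-1],[[0,0,0],[0,0,0],-1]])

```text
time: 26.92
position: [0.4921, 0.118, 0.2654]
tool_rot: [3.102, 0.497, -0.0]
ft_force: [0.5, -0.6, -2.6]
grip_width: 0.634
grip_force: 25.0
```

Run:
```python
from h import *
s=ctrl.get_state();p=s['position'];M=R.from_rotvec(s['tool_rot']).as_matrix();print(p,s['tool_rot'],s['grip_width'],s['ft_force'])
print(M.T@(np.array([.4925,.1185,.1764])-p)*100)
```

```text
[0.49210902 0.11803227 0.26538386] [ 3.10175648e+00  4.97203649e-01 -3.95795551e-05] 0.6337591024716639 [ 0.51102006 -0.5687849  -2.60986481]
[ 0.0523162  -0.0342707   8.89837548]
```

drive_tool(motion=[[[0,0,3],[0,0,0],-1],[[0,0,3.5],[0,0,0],-1],[[0,0,1.8],[0,0,0],-1],[[0,0,0.5],[0,0,0],-1],[[0,0,0],[0,0,0],-1],[[0,0,0.2],[0,0,0],-1],[[0,0,0],[0,0,0],-1]])

```text
time: 27.8
position: [0.4926, 0.1194, 0.1764]
tool_rot: [3.101, 0.5, 0.004]
ft_force: [0.4, 0.5, 1.8]
grip_width: 0.637
grip_force: 25.0
```

drive_tool(motion=[[[0,0,0],[0,0,0],1],[[0,0,0],[0,0,0],1],[[0,0,0],[0,0,0],1],[[0,0,0],[0,0,0],1],[[0,0,-2],[0,0,0],1],[[0,0,-4],[0,0,0],1],[[0,0,-5],[0,0,0],1],[[0,0,-4],[0,0,0],1],[[0,4.5,0],[0,0,0],1],[[0,4.5,0],[0,0,0],1],[[0,4.5,0],[0,0,0],1],[[0,0,0],[0,0,0],1]])

```text
time: 29.3
position: [0.5348, -0.0136, 0.3261]
tool_rot: [3.103, 0.489, 0.001]
ft_force: [-0.0, 1.0, 0.9]
grip_width: 0.999
grip_force: 0.0
```

drive_tool(motion=[[[0,4.5,0],[0,0,0],1],[[0,4.5,0],[0,0,0],1],[[0,4.5,0],[0,0,0],1],[[0,0,0],[0,0,0],1],[[0,0,0],[0,0,0],1],[[0,0,0],[0,0,0],1]])

```text
time: 30.05
position: [0.5765, -0.1348, 0.326]
tool_rot: [3.101, 0.505, 0.001]
ft_force: [-0.1, -0.3, -0.3]
grip_width: 1.006
grip_force: 0.0
```

Run:
```python
from h import *
print(ctrl.get_state()['position'])
snap('top','t8.png');snap('scene','s8.png')
a=cv2.resize(cv2.imread('pics/t8.png')[110:260,125:325],(400,300),interpolation=cv2.INTER_CUBIC);b=cv2.resize(cv2.imread('pics/s8.png')[130:290,120:333],(400,300),interpolation=cv2.INTER_CUBIC)
cv2.imwrite('pics/m8.png',np.hstack([a,b]))
```

```text
[ 0.57651495 -0.13480845  0.32603941]
```

View pics/m8.png

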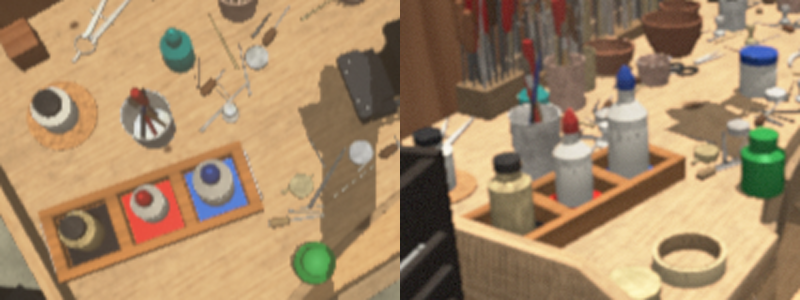

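Both views show the blue bottle, red bottle and brass can upright on their matching pads, and the white can on the coaster. The jar has not moved.

```bash
python3 -c "
from bench import ctrl
print(ctrl.close_job())"
```

```text
the job is handed in; nothing more can be done
None
```

The job is handed in, though it returned no verdict: in the last pictures both bottles and the brass can stood upright on their own pads, the white can stood on the coaster, the jar had not moved, and everything was released (about 30 s of the 112 s used).

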